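Lock a row of sample jars into the bench shaker

ROBOT

A 7-joint arm with a two-finger parallel gripper is mounted at the origin on the work surface. World frame = base frame: x ahead of the robot, y to its left, z up, the work surface at z = 0. Lengths are in mm, angles in rad, forces in N, time in s.
With the tool pointing down it reaches from about 400 to 900 mm from the base axis. Payload 5.5 kg.
Tool frame: the origin (TCP) lies at the very end of the fingers, on their centre line; the grasp point (between the pads) lies 19 mm behind it; z points along the fingers, y is the direction in which the jaws open and shut (so a half turn about z gives the same grasp; the last joint's range is limited). The gripper opens to 85 mm and grips with 20 to 120 N. Pads are 22 mm wide; open, the fingers measure 114 mm over their backs; the gripper's body (76 mm by 85 mm) begins 54 mm behind the grasp point. The pads swing forward as they close: fully open they stand 13 mm farther back than shut.
Start: joints at [-0.918, 0.501, -0.427, 1.55, 0.221, 1.138, -0.21], TCP at [246.965, 601.255, 231.31] pointing down, gripper open.
Joint ranges: [-2.88, 2.88], [-0.31, 2.03], [-1.54, 1.56], [0.2, 2.42], [-1.41, 4.55], [0.19, 2.02], [-2.57, 2.57]. Speed limits (rad/s): [2.57, 2.57, 3.14, 3.14, 3.14, 3.14, 3.14].

INTERFACE

Orientations are given as a unit quaternion [x, y, z, w].
In Python, from plant import ctrl, grab_frame, calibration gives the robot as it stands.
- The arm moves only by the tool apply_moves, never from a script. Its argument "motion" is a list of rows, each a list of 2 entries, a list of its own where there are three numbers: the shift along the world's x, y, z in units of 40 mm (1.0 is 40 mm), then the turn, a rotation vector about the world's x, y, z in rad. A call has 1 to 12 rows; each row shifts and turns the commanded pose from where the row before left it; what a row does not reach is not made up. A row lasts 1/10 s, in which the tool goes at most 50 mm and 8.59 degrees, less where a joint would pass 70% of its speed; a pose out of reach is approached as far as the arm can. A call is refused whole if a number of a shift passes 1 or a number of a turn 0.15, either way. A call with a gripper value outside its range is refused whole. "hand" is the opening, from 0 (shut) to 1 (fully open), set as the call begins (left out, the last holds). The fingers move at their own pace and stop on an object; "grip_force" is the grip in N (left out, the last holds). Time passes only in rows, so rows that do not move let the fingers close. It gives the time, the measured TCP pose, the force and the opening at its end, in the units of the state.
- ctrl.observe(): the state, without advancing time (a new reading comes with each control period).
- grab_frame(name): name is "side" or "top" or "wrist"; returns the picture (400x640x3 uint8, blue, green, red); there is no depth.
- calibration(name): a dict with "fx", "fy", "cx", "cy" (pixels), "camera_from_world" (4x4, takes a point from world to camera coordinates). Camera axes: x right, y down, z forward; pixel columns grow to the right and rows downward; lengths in mm; the calibration is good to about 2 mm. A picture is of the moment at which its call begins: read the wrist's pose just before it. calibration takes no time and is no camera call; for the wrist camera it gives the pose at the moment of the call.
- ctrl.job_done(): hands the job in, once; it reports no verdict.
The state is a dict: "clock": time; "qpos": joint angles; "dq": joint speeds; "joint_torque": joint torques, N m; "ee_pos": TCP position; "orientation": TCP orientation; "ft_force": force on the tool from outside, world axes, zero at the start; "wrist_torque": the same for the moment, N m; "opening": finger opening in mm.
Only numpy, scipy, OpenCV 4.12 (cv2) and the standard library are available. Lean on these libraries where they do the work, as an engineer would, in place of code of your own. Each camera call takes 0.05 s, during which the arm holds its last target. There are 200 camera calls.

TASK

Lock the three sample jars into the bench shaker's carrier before a run: take the orange gate out of its stand by its tab, use it to push the row of jars back so that the spring buffer at the far end of the row is pressed in, then slide the gate straight down into its guide until its foot is fully home on the carrier floor, and let go. The gate must stand upright and hold the buffer pressed in, with all three jars standing in their row. Handle it firmly but without ramming the gate against the shaker, and leave the grey divider in the stand, the amber bottle, the flask and the red basket where they are.

Things in the scene. Friction and masses are not known exactly. Their poses are not given: they have to be found in the camera images.
- shaker: Fixed white bench shaker, base 200 mm (x) by 300 mm (y), origin under its centre, z up. On it a steel carrier, floor 90 mm above the bench, holds a row of three jars along y in a lane 63 mm wide with walls 30 mm high: spring buffer at the +y end, blue gate guide at the -y end.
- lane_end (a point): Point on the carrier floor in the middle of the lane, 107 mm along the shaker's -y from its middle; axes as the shaker's. The blue gate guide is screwed down square to the lane and central in x, with the centre of its channel up to 15 mm to either side (y) of this point; it differs each time and is not reported: find it by eye or by feeling for its posts with the gate.
- lip_level (a point): 32 mm above lane_end: the height of the guide's lip tops. On either side, 35 to 50 mm from mid-lane, the guide has an upright channel 14.5 mm wide in y, between a post 80 mm high (jar side) and a lip 32 mm high, 8 mm thick (outer side); cheeks at x = +/-50.5 mm. A gate with its foot above this level passes over the lips; pushed on along +y, it is stopped by the posts' flat faces and is then over the channel.
- buffer (a joint): Spring plunger with a pad 52 x 56 mm (centre 52 mm above the carrier floor), its rod running into a grey housing. In m: 0 = fully out, grows as the row presses it in along the shaker's +y, stop at 0.044. 2.7 N preload plus 150 N/m; jar friction adds 3 to 6 N. Reads 0.008 to 0.0405, depending on the guide's place, once the row is held by the gate in its channel.
- gate_grip (a point): Middle of the grip tab of the orange gate (150 g, stands in the stand): tab 50 mm wide (x), 12 mm thick (y), 55 mm high; the point is 122 mm above the gate's underside, 28 mm below its top. Axes: z up, y through the thickness; its +y face looks to the stand's +y. With the gate home the tab clears the jar tops: fingers reaching 19 mm below the point miss them by 10 mm.
- gate_foot (a point): Underside of the gate, at mid width and thickness of its plate, 122 mm below gate_grip along the gate's z; same axes. The plate is 96 mm wide (x), 12 mm thick (y), 95 mm high; its lowest 20 mm taper on the +y face only, from 12 to 8 mm, as a lead-in. Gripped by the tab, the gate can lean a few degrees in the fingers when its foot is loaded.
- jar1_mid (a point): Centre of the square white sample jar with blue lid that stands next to the buffer: 58 x 58 mm, 93 mm high, flat top, 0.24 to 0.39 kg, loose on the carrier floor. Axes: z up, y along the row.
- jar2_mid (a point): Centre of the middle jar, alike.
- jar3_mid (a point): Centre of the jar nearest the gate guide, alike. At the start it stands in the gate's way: it must go back 15 to 55 mm before the gate fits.
- stand: Fixed grey stand on the bench, base 120 x 170 x 12 mm, origin under its centre, z up. Two slots along x, at y = +42 and -42 mm, hold boards upright between cheeks 30 mm high with 1.5 mm play each side; boards stand 12 mm above the bench. One slot holds the gate, the other the grey divider; which is which varies.
- divider: Plain light-grey board with black holes, 96 x 10 x 100 mm, no tab, upright in the other slot of the stand; origin under its centre.
- amber: Amber glass reagent bottle, 60 mm across, 140 mm high, origin at the centre of its underside.
- flask: Clear conical glass flask, 84 mm across the foot, 124 mm high, origin at the centre of its underside.
- basket: Open red plastic basket, 130 x 180 x 70 mm, origin under its centre.
There are look-alikes about, which are no part of the job. Leave any black or green look-alike of the part that bears jar3_mid alone.

How it is judged:
By the outcome, as a careful person would: the job done as asked, in the order asked, and still so for the second after the job is handed in, with the robot touching nothing.
It also fails if it takes over 51 s, if anything falls off the work surface, if the arm or the gripper's body presses on something with over 40 N, if the wrist force passes 120 N, or if a joint passes its speed limit or range.

## Working session

There is one attempt and no reset: what is moved stays moved. The work goes in short steps, Python scripts to look and compute and a tool call to move; the robot and the scene stay as the last step left them, time stands still between calls to the robot, and variables do not carry over. Pictures are saved under pics/ and viewed, about 8 in all and at most 12, crops included, and the job is handed in when it is done.

Besides the shell and the picture viewer there is one more tool, called as a command line: name --argument value ..., lists and objects as JSON in quotes. apply_moves: Moves the arm, as the interface text tells. Its arguments: {"type":"object","properties":{"motion":{"type":"array","items":{"type":"array"}},"hand":{"type":"number"},"grip_force":{"type":"number"}},"required":["motion"]}

```bash
mkdir -p pics; ls; cat > h.py <<'E'
import numpy as np, cv2
from plant import ctrl, grab_frame, calibration
def ray(c,u,v):
    M=np.array(c["camera_from_world"]);R=M[:3,:3];t=M[:3,3]
    d=R.T@np.array([(u-c["cx"])/c["fx"],(v-c["cy"])/c["fy"],1]);return -R.T@t,d/np.linalg.norm(d)
def onz(c,u,v,z):
    o,d=ray(c,u,v);return o+d*(z-o[2])/d[2]
def tri(rays):
    A=np.zeros((3,3));b=np.zeros(3)
    for o,d in rays:
        P=np.eye(3)-np.outer(d,d);A+=P;b+=P@o
    x=np.linalg.solve(A,b);return x,[np.linalg.norm((np.eye(3)-np.outer(d,d))@(x-o)) for o,d in rays]
def proj(c,p):
    M=np.array(c["camera_from_world"]);q=M[:3,:3]@np.array(p)+M[:3,3]
    return c["fx"]*q[0]/q[2]+c["cx"],c["fy"]*q[1]/q[2]+c["cy"]
E
python3 - <<'E'
from h import *
ims=[]
for n in("side","top"):
    im=grab_frame(n);cv2.imwrite(f"pics/{n}0.png",im);c=calibration(n);print(n,c["fx"],c["cx"],c["cy"],np.round(ray(c,320,200),3))
s=ctrl.observe();print(s)
E
```

```text
pics
side 409.4695541753037 319.1512480731147 202.4631987195912 [[ 3.08826e+02 -8.44667e+02  7.62846e+02]
 [ 2.38000e-01  7.84000e-01 -5.73000e-01]]
top 373.2636702709533 325.2941831783218 200.96087084489818 [[ 3.252470e+02  4.861100e+01  1.244185e+03]
 [ 2.180000e-01  1.200000e-02 -9.760000e-01]]
{'clock': 0.1, 'qpos': array([-0.91781499,  0.50176308, -0.42679274,  1.5513267 ,  0.22078838,
        1.13828143, -0.21030328]), 'dq': array([ 0.0013549 , -0.00212063, -0.0011751 , -0.00341817,  0.000289  ,
        0.00077716, -0.00077557]), 'joint_torque': array([-9.35681019e-03, -5.70814812e+01, -5.83819762e+00, -2.81744850e+01,
        1.03836483e-02,  5.71194832e-03, -1.63125696e-05]), 'ee_pos': array([246.79930564, 600.66443999, 230.36391029]), 'orientation': array([ 1.93647680e-01,  9.81070756e-01, -8.41141067e-04, -2.03208753e-04]), 'ft_force': array([ 0.35508162,  0.10951827, -0.0481004 ]), 'wrist_torque': array([-0.01564854,  0.00808668,  0.00850183]), 'opening': 85.60636018758765}
```

View pics/side0.png

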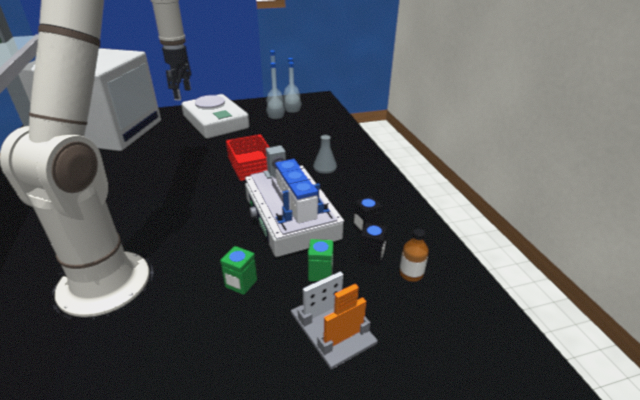

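View pics/top0.png

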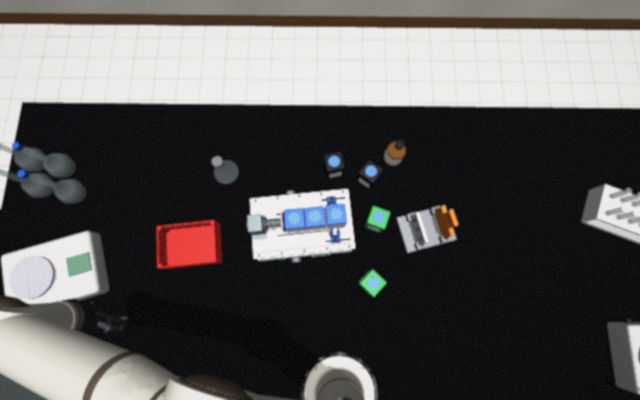

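Side view: the robot is at left and the shaker at (293,208). The orange gate is at (345,318) in the front slot of the stand, with the divider behind it at (323,295). The only orange board with a tab is the gate. The white jars with blue lids on the shaker, at (285..305,165..210), are the row. The green look-alikes at (239,270) and (320,260) and the black ones at (368,212) and (374,240) stay untouched. The crops below confirm this.

```bash
python3 - <<'E'
from h import *
s=cv2.imread("pics/side0.png");t=cv2.imread("pics/top0.png")
a=cv2.resize(s[260:370,280:400],None,fx=3.3,fy=3.3,interpolation=cv2.INTER_CUBIC)
b=cv2.resize(s[140:250,235:355],None,fx=3.3,fy=3.3,interpolation=cv2.INTER_CUBIC)
c=cv2.resize(t[180:270,240:360],None,fx=3.3,fy=3.3,interpolation=cv2.INTER_CUBIC)
d=cv2.resize(t[180:270,370:490],None,fx=3.3,fy=3.3,interpolation=cv2.INTER_CUBIC)
cv2.imwrite("pics/crop1.png",cv2.resize(np.vstack([np.hstack([a,b]),np.hstack([c,d])]),(720,600)))
cs,ct=calibration("side"),calibration("top")
def mask(im,lo,hi):
    return cv2.inRange(cv2.cvtColor(im,cv2.COLOR_BGR2HSV),lo,hi)
for n,im in(("s",s),("t",t)):
    for nm,lo,hi in(("orange",(8,150,100),(20,255,255)),("blue",(100,120,120),(120,255,255)),("white",(0,0,170),(180,40,255))):
        m=mask(im,lo,hi)
        cn,_=cv2.findContours(m,cv2.RETR_EXTERNAL,cv2.CHAIN_APPROX_SIMPLE)
        for k in cn:
            if 60<cv2.contourArea(k)<15000:
                r=cv2.minAreaRect(k)
                if 200<r[0][0]<480 and r[0][1]>140:
                    print(n,nm,cv2.contourArea(k),np.round(cv2.boxPoints(r)).astype(int).tolist())
E
```

```text
s orange 1546.0 [[317, 338], [341, 278], [374, 291], [351, 351]]
s orange 362.5 [[404, 240], [427, 240], [427, 261], [404, 261]]
s blue 104.0 [[230, 251], [244, 251], [244, 261], [230, 261]]
s blue 92.5 [[314, 242], [327, 242], [327, 251], [314, 251]]
s blue 104.0 [[367, 225], [381, 225], [381, 235], [367, 235]]
s blue 75.5 [[362, 199], [375, 199], [375, 206], [362, 206]]
s blue 801.5 [[274, 163], [295, 149], [322, 190], [301, 204]]
s white 129.0 [[303, 288], [340, 271], [342, 275], [305, 292]]
s white 1904.5 [[244, 177], [324, 154], [343, 221], [263, 243]]
s white 60.5 [[267, 148], [282, 145], [283, 151], [268, 154]]
t orange 169.0 [[439, 206], [451, 202], [461, 231], [449, 235]]
t orange 143.5 [[388, 143], [404, 143], [404, 157], [388, 157]]
t blue 700.5 [[282, 210], [323, 206], [325, 225], [284, 229]]
t blue 368.0 [[326, 198], [345, 198], [345, 224], [326, 224]]
t blue 91.0 [[363, 170], [371, 163], [378, 170], [371, 178]]
t blue 86.5 [[327, 160], [334, 154], [341, 161], [334, 168]]
t white 979.5 [[305, 356], [373, 356], [373, 399], [305, 399]]
t white 244.0 [[397, 218], [406, 216], [416, 249], [408, 251]]
t white 416.5 [[416, 212], [431, 209], [439, 243], [424, 247]]
t white 5777.5 [[245, 197], [348, 186], [355, 250], [252, 261]]
```

View pics/crop1.png

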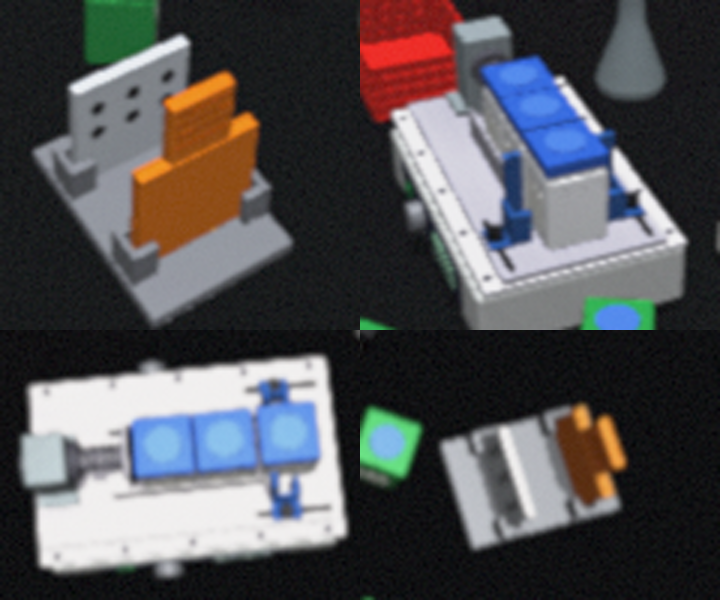

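```bash
python3 - <<'E'
from h import *
cs,ct=calibration("side"),calibration("top")
T={"tabtop":((346.7,290),(453.7,217.7)),"j1":((289.3,164.3),(294.7,219)),"j2":((295,174.7),(314.7,215.3)),"j3":((303.7,186.7),(336.3,214.3))}
for k,(a,b) in T.items():
    x,e=tri([ray(cs,*a),ray(ct,*b)]);print(k,np.round(x,1),np.round(e,1))
print("tab ends",onz(ct,450.7,209,162),onz(ct,456.7,226,162), onz(cs,335.7,294.7,162),onz(cs,358.3,287.7,162))
print("lids",[onz(ct,*T[k][1],183).round(1) for k in("j1","j2","j3")])
for p in((249.3,198.3),(348.3,189),(355.7,249.3),(254,260)):print("shk",onz(ct,*p,90).round(0))
print("stand",[onz(ct,*p,12).round(0) for p in((397,217),(413.7,252.7),(457,239.3),(440.,204.3))])
cw=calibration("wrist");print(cw["fx"],np.round(ray(cw,320,200),2));print(ctrl.observe()["orientation"])
print(np.round(np.linalg.inv(np.array(cw["camera_from_world"])),2))
E
```

```text
tabtop [ 519.1 -331.8  163.1] [1.6 1.6]
j1 [509.9 133.6 186.3] [4.5 4.5]
j2 [516.9  76.8 185.7] [0.1 0.1]
j3 [522.7  14.3 184.8] [2.2 2.2]
tab ends [ 543.78686853 -324.67071071  162.        ] [ 493.15083094 -339.02456718  162.        ] [ 496.71759104 -336.26653495  162.        ] [ 545.06265408 -331.3426472   162.        ]
lids [array([505.9, 134.3, 183. ]), array([517.3,  76.9, 183. ]), array([520.8,  14.5, 183. ])]
shk [587. 287.  90.]
shk [620. -27.  90.]
shk [429. -48.  90.]
shk [394. 263.  90.]
stand [array([ 545., -194.,   12.]), array([ 427., -245.,   12.]), array([ 472., -391.,   12.]), array([ 590., -341.,   12.])]
301.5125745167735 [[ 1.8106e+02  6.2734e+02  3.7347e+02]
 [ 2.8000e-01 -1.2000e-01 -9.5000e-01]]
[ 1.93647680e-01  9.81070756e-01 -8.41141067e-04 -2.03208753e-04]
[[ 3.8000e-01  8.9000e-01  2.6000e-01  1.8106e+02]
 [ 9.3000e-01 -3.6000e-01 -1.1000e-01  6.2734e+02]
 [-0.0000e+00  2.8000e-01 -9.6000e-01  3.7347e+02]
 [ 0.0000e+00  0.0000e+00  0.0000e+00  1.0000e+00]]
```

apply_moves --motion '[[[0.8, -0.8, 0.4], [0, 0, 0.05]], [[0.8, -0.8, 0.4], [0, 0, 0.05]], [[0.8, -0.8, 0.4], [0, 0, 0.05]], [[0.8, -0.8, 0.3], [0, 0, 0.05]], [[0.8, -0.8, 0.3], [0, 0, 0.05]], [[0.8, -0.8, 0.3], [0, 0, 0.05]], [[0.8, -0.8, 0.3], [0, 0, 0.05]], [[0.8, -0.8, 0.3], [0, 0, 0.05]], [[0.8, -0.8, 0.3], [0, 0, 0.05]], [[0, -1, 0], [0, 0, 0.05]]]' --hand 1

```text
clock: 1.1
ee_pos: [539.1, 271.1, 351.8]
orientation: [-0.054, 0.999, 0.0, 0.001]
ft_force: [0.9, -0.5, -0.5]
opening: 85.8
```

apply_moves --motion '[[[0, -1, 0], [0, 0, 0]], [[0, -1, 0], [0, 0, 0]], [[0, -1, 0], [0, 0, 0]], [[0, -1, 0], [0, 0, 0]], [[0, -1, 0], [0, 0, 0]], [[0, -1, 0], [0, 0, 0]], [[0, -1, 0], [0, 0, 0]], [[0, 0, 0], [0, 0, 0]], [[0, 0, 0], [0, 0, 0]]]'

```text
clock: 2.0
ee_pos: [534.7, -7.9, 350.9]
orientation: [-0.054, 0.999, 0.0, -0.0]
ft_force: [0.1, 1.6, -0.1]
opening: 85.5
```

```bash
python3 - <<'E'
from h import *
s=ctrl.observe();print(s["clock"],s["ee_pos"],s["orientation"])
c=calibration("wrist");im=grab_frame("wrist");cv2.imwrite("pics/w1.png",im);np.save("w1.npy",np.array(c["camera_from_world"]));print(c["cx"],c["cy"])
E
```

```text
2.0 [534.65745546  -7.8880644  350.90774222] [-5.36401005e-02  9.98560230e-01  1.29203828e-04 -4.36451904e-04]
322.4675284158027 193.47671388109035
```

View pics/w1.png

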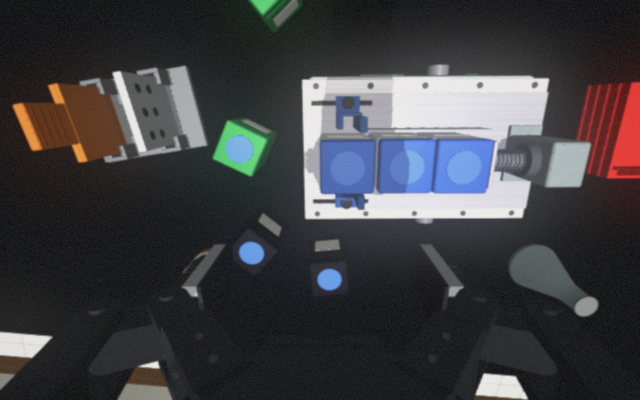

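Wrist view: the carrier's white plate has corners near (303,80) and (548,218), the jars are at (347,166), (407,165) and (463,165), and the guide halves are at (350,112) and (350,202). The gate is at (65,125) in the -y slot.

```bash
python3 - <<'E'
from h import *
im=cv2.imread("pics/w1.png")
a=cv2.resize(im[85:215,300:400],None,fx=4.5,fy=4.5,interpolation=cv2.INTER_CUBIC)
b=cv2.resize(im[65:215,5:85],(312,585),interpolation=cv2.INTER_CUBIC)
cv2.imwrite("pics/crop2.png",np.hstack([a,b]))
E
```

```text
(no output)
```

View pics/crop2.png

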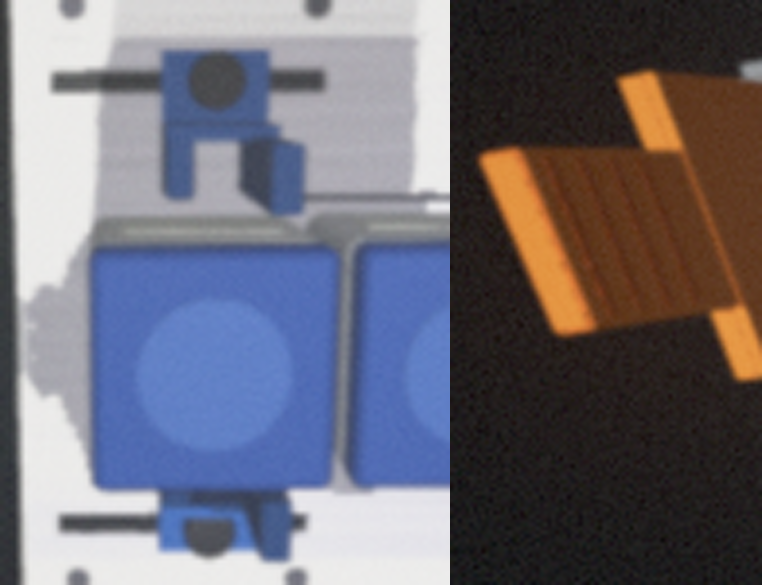

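The enlarged crop shows the low-x guide half: the lip runs from 163 to 193, the open channel from 193 to 240, and the post top from 272 to 303. The gate's orange tab top is at px (13,104), (24,103), (42,150) and (32,151).

```bash
python3 - <<'E'
from h import *
c=calibration("wrist");ct,cs=calibration("top"),calibration("side")
P=lambda u,v,z:onz(c,u,v,z)
g=lambda x,y:(300+x/4.5,85+y/4.5)
tab=np.array([P(*p,162) for p in((13.2,104),(24.2,102.7),(42.2,149.6),(31.9,150.9))]);print("tab",tab.round(1),tab.mean(0).round(1))
d=(tab[2]+tab[3]-tab[0]-tab[1]);print("yaw",np.degrees(np.arctan2(d[1],d[0])), np.linalg.norm(d)/2,np.linalg.norm(tab[0]-tab[1]))
print("tri",tri([ray(c,27.9,126.8),ray(ct,453.7,217.7),ray(cs,346.7,290)]))
sh=np.array([P(*p,183) for p in ((347,167),(406.5,165.5),(464,166))]);print("lids",sh.round(1))
# lid3 corners
l=np.array([P(*g(*p),183) for p in((93,248),(338,248),(330,488),(96,488))]);print("lid3",l.round(1),l.mean(0))
print("plate",[P(*p,90).round(0) for p in((303,80),(548,78),(521,218),(304,218))])
print("lip out/in",P(*g(163,160),122).round(1),P(*g(193,160),122).round(1),P(*g(193,195),122).round(1))
print("post top front",P(*g(272,140),170).round(1),P(*g(276,213),170).round(1),"back",P(*g(303,145),170).round(1),"base front",P(*g(240,185),90).round(1))
print("far post",P(*g(262,497),170).round(1),P(*g(266,560),170).round(1),P(*g(290,560),170).round(1),"slots",P(*g(52,82),90).round(1),P(*g(325,82),90).round(1),P(*g(60,523),90).round(1))
cx=[P(*g(*p),183)[:2] for p in((93,248),(96,488))]
E
```

```text
tab [[ 499.2 -339.3  162. ]
 [ 496.6 -327.6  162. ]
 [ 545.  -316.2  162. ]
 [ 547.7 -327.7  162. ]] [ 522.1 -327.7  162. ]
yaw 13.375827249787742 49.85665812094248 12.0391534003495
tri (array([ 520.39558094, -330.71933312,  160.82448494]), [np.float64(2.0392480591023956), np.float64(2.8832872352730097), np.float64(1.2101546934392118)])
lids [[523.4  17.6 183. ]
 [515.   79.3 183. ]
 [508.9 139.3 183. ]]
lid3 [[498.7 -12.9 183. ]
 [492.6  42.5 183. ]
 [549.   49.6 183. ]
 [555.1  -6.  183. ]] [523.84686106  18.28947753 183.        ]
plate [array([437., -42.,  90.]), array([401., 263.,  90.]), array([587., 285.,  90.]), array([622., -24.,  90.])]
lip out/in [480.3   3.6 122. ] [479.4  11.6 122. ] [488.5  12.7 122. ]
post top front [471.   25.7 170. ] [487.3  29.1 170. ] back [471.3  33.  170. ] base front [486.3  28.4  90. ]
far post [556.7  35.8 170. ] [573.1  39.2 170. ] [572.4  45.2 170. ] slots [463.7 -28.9  90. ] [455.1  48.5  90. ] [594.9 -13.2  90. ]
```

apply_moves --motion '[[[-0.04, -1, -0.4], [0, 0, 0.016]], [[-0.04, -1, -0.4], [0, 0, 0.016]], [[-0.04, -1, -0.4], [0, 0, 0.016]], [[-0.04, -1, -0.4], [0, 0, 0.016]], [[-0.04, -1, -0.4], [0, 0, 0.016]], [[-0.04, -1, -0.4], [0, 0, 0.016]], [[-0.04, -1, -0.4], [0, 0, 0.016]], [[-0.04, -1, -0.4], [0, 0, 0.015]], [[0, 0, 0], [0, 0, 0]], [[0, 0, 0], [0, 0, 0]], [[0, 0, 0], [0, 0, 0]]]'

```text
clock: 3.15
ee_pos: [523.6, -324.2, 223.4]
orientation: [-0.12, 0.993, 0.001, 0.0]
ft_force: [0.4, 0.7, 0.4]
opening: 85.0
```

```bash
python3 - <<'E'
from h import *
s=ctrl.observe();print(s["clock"],s["ee_pos"],s["orientation"],s["qpos"].round(2))
c=calibration("wrist");im=grab_frame("wrist");cv2.imwrite("pics/w2.png",im)
print(proj(c,s["ee_pos"]),proj(c,(521,-329,162)))
m=cv2.inRange(cv2.cvtColor(im,cv2.COLOR_BGR2HSV),(8,150,150),(20,255,255))
for k in cv2.findContours(m,cv2.RETR_EXTERNAL,cv2.CHAIN_APPROX_SIMPLE)[0]:
    if cv2.contourArea(k)>100:
        b=cv2.boxPoints(cv2.minAreaRect(k));print(cv2.contourArea(k),b.round(1).tolist());
        for z in(162,107):
            w=np.array([onz(c,*p,z) for p in b]);e=w[1]-w[0],w[2]-w[1]
            print(z,w.mean(0).round(1),[(round(np.linalg.norm(x),1),round(np.degrees(np.arctan2(x[1],x[0])),1)) for x in e])
E
```

```text
3.15 [ 523.57598955 -324.1566653   223.41329949] [-1.19978297e-01  9.92776216e-01  6.39718516e-04  4.27780281e-04] [ 0.57  0.41 -0.07  1.66  0.03  1.07  2.3 ]
(np.float64(324.2701480002272), np.float64(247.15781231841623)) (np.float64(317.957013724381), np.float64(203.41803651719587))
772.5 [[306.70001220703125, 168.1999969482422], [322.79998779296875, 167.89999389648438], [324.20001220703125, 233.89999389648438], [308.1000061035156, 234.1999969482422]]
162 [ 520.5 -331.   162. ] [(np.float64(11.1), np.float64(105.0)), (np.float64(49.5), np.float64(15.0))]
107 [ 538.3 -327.9  107. ] [(np.float64(14.1), np.float64(105.0)), (np.float64(62.8), np.float64(15.0))]
```

View pics/w2.png

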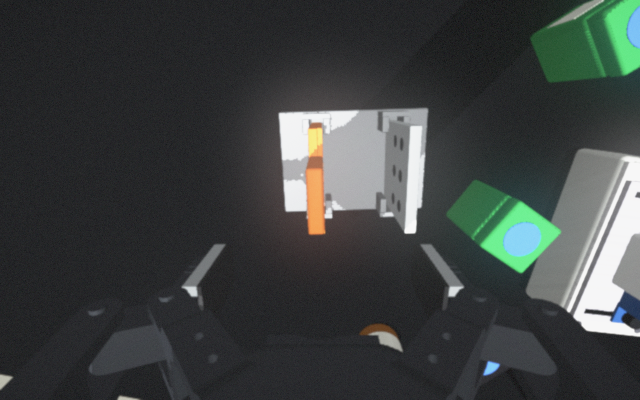

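The wrist view has the gate tab top at px (315,200). It comes out 49.5 x 11 mm at z=162, centre (520.5,-331), yaw 15°. The divider is at (408,175). I'll descend and grip.

apply_moves --motion '[[[-0.06, -0.16, 0], [0, 0, 0.012]], [[0, 0, -0.5], [0, 0, 0]], [[0, 0, -0.7], [0, 0, 0]], [[0, 0, -0.7], [0, 0, 0]], [[0, 0, -0.5], [0, 0, 0]], [[0, 0, -0.3], [0, 0, 0]], [[0, 0, 0], [0, 0, 0]], [[0, 0, 0], [0, 0, 0]]]'

```text
clock: 4.0
ee_pos: [520.4, -333.3, 116.2]
orientation: [-0.125, 0.992, -0.0, 0.0]
ft_force: [0.5, 0.2, 0.2]
opening: 85.2
```

apply_moves --motion '[[[0, 0, 0], [0, 0, 0]], [[0, 0, 0], [0, 0, 0]], [[0, 0, 0], [0, 0, 0]], [[0, 0, 0], [0, 0, 0]], [[0, 0, 0], [0, 0, 0]], [[0, 0, 0], [0, 0, 0]], [[0, 0, 0], [0, 0, 0]], [[0, 0, 0], [0, 0, 0]]]' --hand 0 --grip_force 100

```text
clock: 4.8
ee_pos: [519.7, -332.6, 115.7]
orientation: [-0.124, 0.992, 0.0, -0.0]
ft_force: [-2.5, 2.4, 5.8]
opening: 10.9
```

apply_moves --motion '[[[0, 0, 0.3], [0, 0, 0]], [[0, 0, 0.5], [0, 0, 0]], [[0, 0, 0.8], [0, 0, 0]], [[0, 0, 0.9], [0, 0, 0]], [[0, 0, 0.8], [0, 0, 0]], [[0, 0, 0.5], [0, 0, 0]], [[0, 0, 0], [0, 0, 0]]]'

```text
clock: 5.5
ee_pos: [521.7, -334.7, 271.5]
orientation: [-0.124, 0.992, -0.002, 0.003]
ft_force: [0.2, -0.9, -1.5]
opening: 10.5
```

```bash
python3 - <<'E'
from h import *
s=ctrl.observe();print(s["clock"],s["ee_pos"],s["orientation"],s["ft_force"],s["wrist_torque"],s["opening"])
im=grab_frame("side");w=grab_frame("wrist");u,v=map(int,proj(calibration("side"),s["ee_pos"]));print(u,v)
a=cv2.resize(im[v-50:v+70,u-60:u+60],(500,500),interpolation=cv2.INTER_CUBIC)
b=cv2.resize(w[120:320,260:380],(300,500),interpolation=cv2.INTER_CUBIC)
cv2.imwrite("pics/s2.png",np.hstack([a,b]))
E
```

```text
5.5 [ 521.6626184  -334.65740881  271.53611707] [-0.12408398  0.99226436 -0.00249023  0.00289891] [ 0.20731826 -0.87998621 -1.49618589] [-0.02254484 -0.01015309  0.01123506] 10.535590816891782
350 249
```

View pics/s2.png

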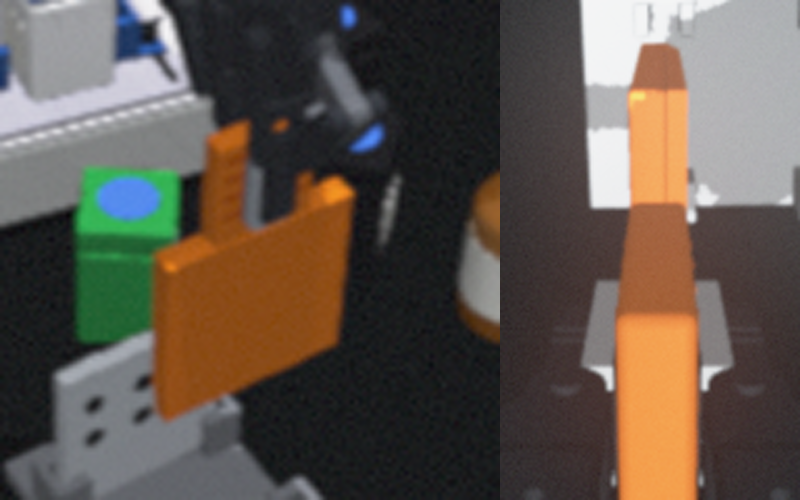

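```bash
python3 - <<'E'
from h import *
im=np.mean([grab_frame("side").astype(float) for _ in range(6)],0);w=np.mean([grab_frame("wrist").astype(float) for _ in range(4)],0);np.save("w3.npy",w)
s=ctrl.observe();c=calibration("side");e=s["ee_pos"];a=np.radians(14.3);ex=np.array([np.cos(a),np.sin(a),0]);ey=np.array([-np.sin(a),np.cos(a),0]);F=e-np.array([0,0,103])
g=im.astype(np.float32)
for lx in(-25,0,25):
    r=[]
    for h in range(2,94,4):
        u,v=proj(c,F+lx*ex-6*ey+[0,0,h]);r.append(int(cv2.getRectSubPix(g,(3,3),(u,v)).mean((0,1))[2]))
    print(lx,r)
x=cv2.resize(im[250:300,305:355].astype(np.uint8)*1,(500,500),interpolation=cv2.INTER_CUBIC)
y=cv2.resize(np.clip(w[125:165,300:350]*1.6,0,255).astype(np.uint8),(300,500)[::1],interpolation=cv2.INTER_CUBIC)
u,v=proj(c,F-48*ex-6*ey);print(u,v)
cv2.imwrite("pics/s3.png",np.hstack([cv2.resize(im[int(v)-40:int(v)+10,int(u)-20:int(u)+30].astype(np.uint8),(500,500),interpolation=cv2.INTER_CUBIC),y]))
E
```

```text
-25 [125, 135, 138, 138, 138, 138, 138, 138, 138, 138, 138, 138, 138, 138, 138, 138, 138, 138, 138, 138, 138, 138, 142]
0 [93, 127, 137, 138, 138, 138, 138, 138, 138, 138, 138, 138, 138, 138, 138, 138, 138, 138, 138, 138, 138, 138, 140]
25 [97, 128, 138, 138, 138, 138, 138, 138, 138, 138, 138, 138, 138, 138, 138, 138, 138, 138, 138, 138, 138, 138, 141]
327.00508618672814 302.1073779669196
```

View pics/s3.png

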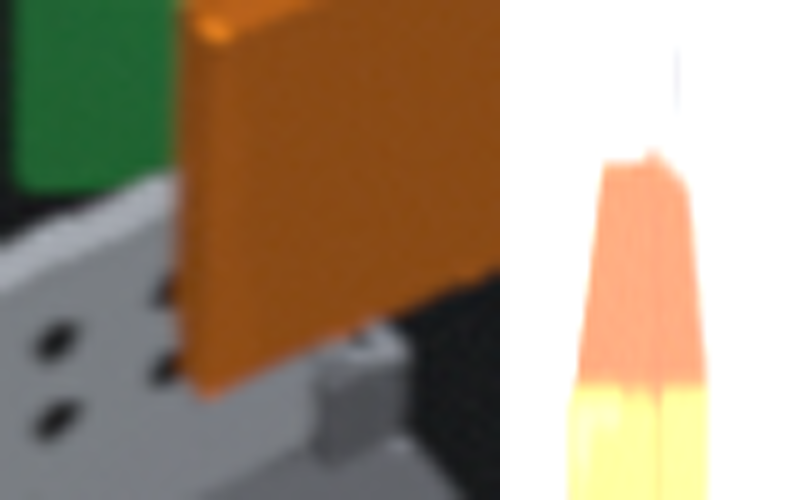

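The zoom shows the gate's world +y side chamfered at the foot (wrist crop, right, near (675,170)). The -y face is flat, with uniform shading, so the taper already faces the jars and no half turn is needed.

```bash
python3 - <<'E'
from h import *
s=ctrl.observe();c=calibration("wrist");e=s["ee_pos"];q=s["orientation"]
from scipy.spatial.transform import Rotation as R
Y=R.from_quat(q).as_matrix();print(s["clock"],e,Y.round(3))
ey=Y[:,1];ex=-Y[:,0]
def rep(n,u,v,h):
    p=onz(c,u,v,e[2]+h)-e;print(n,"x %.1f y %.1f"%(p@ex,p@ey))
# tab top low-x edge
for n,u,v,h in(("tab L",260+617/2.5-200,246,47),("tab R",260+697/2.5-200,246,47),("shoulder L",260+631/2.5-200,155.4,-8),("shoulder R",260+687/2.5-200,155.4,-8)):rep(n,u,v,h)
k=lambda x,y:(300+(x-500)/6,125+y/12.5)
for n,x,y,h in(("sh L",575,385,-8),("sh R",707,385,-8),("foot L",604,163,-103),("foot R",655,155,-103),("taper top R",688,185,-83)):rep(n,*k(x,y),h)
E
```

```text
6.1 [ 519.65997001 -333.08127666  266.88616582] [[-0.969 -0.247 -0.001]
 [-0.247  0.969  0.   ]
 [ 0.     0.    -1.   ]]
tab L x -23.9 y -6.5
tab R x -23.9 y 4.8
shoulder L x -46.9 y -6.0
shoulder R x -46.9 y 5.2
sh L x -46.7 y -6.0
sh R x -46.7 y 5.1
foot L x -45.5 y -5.1
foot R x -46.0 y 1.7
taper top R x -46.3 y 5.6
```

Gate in the hand: centre +1.2 mm x and -0.5 mm y from the TCP, standing straight. I'll carry it to a pose in front of the row.

apply_moves --motion '[[[0.02, 0.5, 0], [0, 0, -0.016]], [[0.03, 0.9, 0], [0, 0, -0.016]], [[0.03, 0.9, 0], [0, 0, -0.016]], [[0.03, 0.9, 0], [0, 0, -0.016]], [[0.03, 0.9, -0.1], [0, 0, -0.016]], [[0.03, 0.9, -0.1], [0, 0, -0.017]], [[0.03, 0.9, -0.1], [0, 0, -0.017]], [[0.02, 0.8, -0.1], [0, 0, -0.017]], [[0.01, 0.5, -0.1], [0, 0, 0]], [[0, 0, 0], [0, 0, 0]], [[0, 0, 0], [0, 0, 0]], [[0, 0, 0], [0, 0, 0]]]'

```text
clock: 7.3
ee_pos: [529.1, -46.7, 247.5]
orientation: [-0.058, 0.998, -0.0, 0.0]
ft_force: [0.1, -0.4, -1.4]
opening: 10.9
```

```bash
cat > st.py <<'E'
from h import *
from scipy.spatial.transform import Rotation as R
s=ctrl.observe();e=s["ee_pos"];Y=R.from_quat(s["orientation"]).as_matrix()
a=np.radians(6.8);ex=np.array([np.cos(a),np.sin(a),0]);ey=np.array([-np.sin(a),np.cos(a),0]);L=np.array([523.9,14.3,90])
gx,gy=-Y[:,0],Y[:,1]
G=e+1.2*gx-.5*gy;F=e+1.2*gx+Y[:,2]*103
print("t",s["clock"],"tcp",e.round(1),"yaw",round(np.degrees(np.arctan2(gy[1],gy[0]))-90,2),"lean(foot fwd)",round(np.degrees(Y[:,2]@ey),2))
print("gate local x %.1f y %.1f foot z %.1f foot y %.1f"%((G-L)@ex,(G-L)@ey,F[2],(F-L)@ey),"F loc",np.round([s["ft_force"]@ex,s["ft_force"]@ey,s["ft_force"][2]],1),"T",np.round([s["wrist_torque"]@ex,s["wrist_torque"]@ey],2),round(s["opening"],1))
E
python3 st.py
```

```text
t 7.3 tcp [529.1 -46.7 247.5] yaw 6.67 lean(foot fwd) -0.05
gate local x -0.9 y -61.7 foot z 144.5 foot y -61.3 F loc [ 0.  -0.4 -1.4] T [-0.04  0.01] 10.9
```

apply_moves --motion '[[[0.02, 0, -0.2], [0, 0, 0.002]], [[0, 0, -0.22], [0, 0, 0]], [[-0.024, 0.2, 0], [0, 0, 0]], [[-0.024, 0.2, 0], [0, 0, 0]], [[-0.024, 0.2, 0], [0, 0, 0]], [[-0.018, 0.15, 0], [0, 0, 0]], [[-0.018, 0.15, 0], [0, 0, 0]], [[-0.018, 0.15, 0], [0, 0, 0]], [[-0.018, 0.15, 0], [0, 0, 0]], [[0, 0, 0], [0, 0, 0]]]'

```text
clock: 8.3
ee_pos: [524.2, 0.3, 230.9]
orientation: [-0.059, 0.998, -0.002, 0.0]
ft_force: [1.4, -7.3, -0.6]
opening: 11.1
```

```bash
python3 st.py
```

```text
t 8.3 tcp [5.242e+02 3.000e-01 2.309e+02] yaw 6.81 lean(foot fwd) -0.23
gate local x -0.1 y -14.5 foot z 127.9 foot y -14.4 F loc [ 0.5 -7.4 -0.6] T [-1.88  0.09] 11.1
```

apply_moves --motion '[[[-0.018, 0.15, 0], [0.005, 0, 0]], [[-0.018, 0.15, 0], [0.005, 0, 0]], [[-0.018, 0.15, 0], [0.005, 0, 0]], [[-0.012, 0.1, 0], [0.005, 0, 0]], [[0, 0, 0], [0, 0, 0]]]'

```text
clock: 8.8
ee_pos: [521.7, 19.7, 230.9]
orientation: [-0.058, 0.998, 0.007, 0.001]
ft_force: [0.5, -11.3, -0.0]
opening: 11.0
```

```bash
python3 st.py; python3 - <<'E'
from h import *
cv2.imwrite("pics/w4full.png",grab_frame("wrist"));cv2.imwrite("pics/s4full.png",grab_frame("side"))
w=cv2.imread("pics/w4full.png");s=cv2.imread("pics/s4full.png")
cv2.imwrite("pics/w4.png",np.hstack([cv2.resize(w[110:270,230:410],(430,382),interpolation=cv2.INTER_CUBIC),cv2.resize(s[145:235,260:345],(361,382),interpolation=cv2.INTER_CUBIC)]))
E
```

```text
t 8.8 tcp [521.7  19.7 230.9] yaw 6.71 lean(foot fwd) 0.75
gate local x -0.3 y 5.1 foot z 127.9 foot y 7.0 F loc [ -0.8 -11.3  -0. ] T [-3.45  0.3 ] 11.0
```

View pics/w4.png

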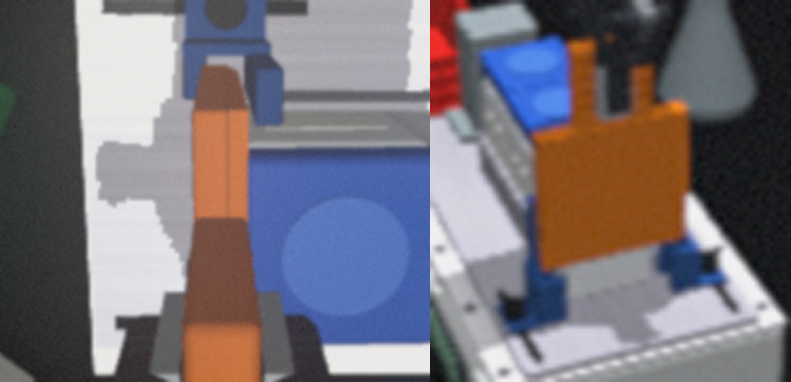

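Wrist crop: the gate end is over the channel, with its foot at (220,66) and shoulder at (193..247,108), just short of the post at (247..283,90). Jar 3 stands flush behind it, upright.

```bash
cat >> st.py <<'E'
c=calibration("wrist")
def loc(u,v,z):
    p=onz(c,u,v,z)-L;return round(p@ex,1),round(p@ey,1)
E
python3 - <<'E'
from st import *
k=lambda x,y:(230+x/2.389,110+y/2.389)
for n,x,y,z in(("shL",193,109,222.9),("shR",248,109,222.9),("footL",203,66,128),("footR",236,68,128),("taperR",242,80,148),("tabL",185,324,278),("tabR",259,324,278),("postTop front near",246,65,170),("postTop end",257,122,170),("post R",283,122,170),("lip inner",213,60,122)):print(n,loc(*k(x,y),z))
E
```

```text
t 8.9 tcp [521.7  19.7 230.9] yaw 6.7 lean(foot fwd) 0.76
gate local x -0.3 y 5.1 foot z 127.9 foot y 7.0 F loc [ -1.4 -12.1  -0.8] T [-3.49  0.34] 11.1
shL (np.float64(-48.2), np.float64(-1.0))
shR (np.float64(-48.1), np.float64(10.6))
footL (np.float64(-47.0), np.float64(0.1))
footR (np.float64(-46.3), np.float64(11.3))
taperR (np.float64(-44.8), np.float64(12.5))
tabL (np.float64(-25.7), np.float64(-1.1))
tabR (np.float64(-25.6), np.float64(9.7))
postTop front near (np.float64(-51.7), np.float64(12.6))
postTop end (np.float64(-35.6), np.float64(15.9))
post R (np.float64(-35.6), np.float64(23.4))
lip inner (np.float64(-48.4), np.float64(3.5))
```

apply_moves --motion '[[[-0.005, 0.04, 0], [0, 0, 0]], [[-0.005, 0.04, 0], [0, 0, 0]], [[-0.005, 0.04, 0], [0, 0, 0]], [[-0.005, 0.04, 0], [0, 0, 0]], [[0, 0, 0], [0, 0, 0]]]'

```text
clock: 9.4
ee_pos: [521.2, 23.7, 231.0]
orientation: [-0.058, 0.998, 0.005, 0.001]
ft_force: [1.2, -16.4, 0.4]
opening: 10.8
```

apply_moves --motion '[[[-0.002, 0.02, 0], [0, 0, 0]], [[-0.002, 0.02, 0], [0, 0, 0]], [[0, 0, 0], [0, 0, 0]]]'

```text
clock: 9.7
ee_pos: [521.2, 23.9, 231.0]
orientation: [-0.057, 0.998, 0.004, 0.001]
ft_force: [0.5, -19.1, 0.5]
opening: 11.0
```

```bash
python3 -c "
from st import *"
```

```text
t 9.7 tcp [521.2  23.9 231. ] yaw 6.57 lean(foot fwd) 0.51
gate local x -0.4 y 9.3 foot z 128.0 foot y 10.8 F loc [ -1.7 -19.    0.5] T [-5.36  0.4 ] 11.0
```

```bash
python3 - <<'E'
from h import *
w=grab_frame("wrist");cv2.imwrite("pics/w5full.png",w)
cv2.imwrite("pics/w5.png",cv2.resize(w[100:210,270:400],(709,600),interpolation=cv2.INTER_CUBIC))
E
```

```text
(no output)
```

View pics/w5.png

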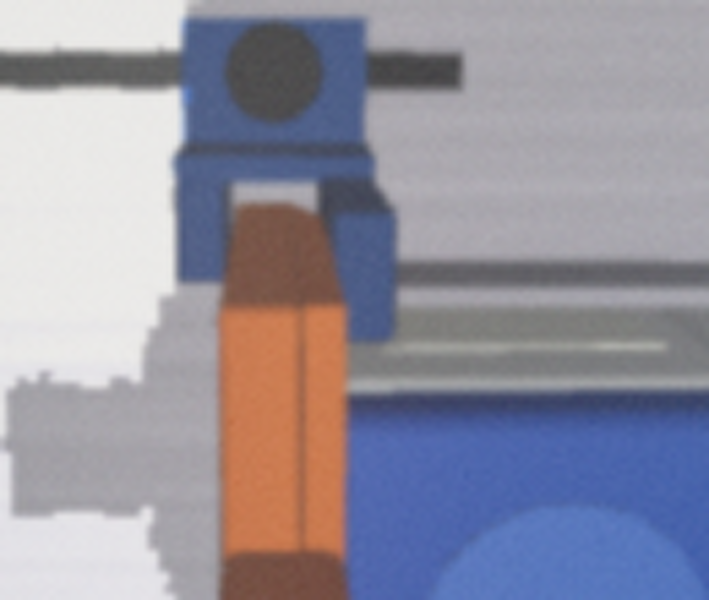

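The gate's front face lies on the posts and its foot (235..320, 205) sits inside the channel, between lip (230) and post. Now I'll go down.

apply_moves --motion '[[[0, 0, -0.05], [0.006, 0, 0]], [[0, 0, -0.1], [0, 0, 0]], [[0, 0, -0.1], [0, 0, 0]], [[0, 0, 0], [0, 0, 0]]]'

```text
clock: 10.15
ee_pos: [522.7, 23.9, 221.9]
orientation: [-0.057, 0.998, 0.007, 0.003]
ft_force: [3.0, -17.4, 2.9]
opening: 11.1
```

```bash
python3 -c "
from st import *"
```

```text
t 10.15 tcp [522.7  23.9 221.9] yaw 6.57 lean(foot fwd) 0.83
gate local x 1.1 y 9.1 foot z 118.9 foot y 11.1 F loc [  0.9 -17.6   2.9] T [-5.74 -0.1 ] 11.1
```

apply_moves --motion '[[[-0.02, 0, -0.1], [0, 0, 0]], [[0, 0, -0.1], [0, 0, 0]], [[0, 0, -0.1], [0, 0, 0]], [[0, 0, -0.1], [0, 0, 0]], [[0, 0, 0], [0, 0, 0]]]'

```text
clock: 10.65
ee_pos: [522.7, 23.9, 206.3]
orientation: [-0.057, 0.998, 0.008, 0.004]
ft_force: [4.3, -19.6, 2.9]
opening: 11.0
```

```bash
python3 -c "
from st import *"
```

```text
t 10.65 tcp [522.7  23.9 206.3] yaw 6.57 lean(foot fwd) 0.84
gate local x 1.2 y 9.2 foot z 103.3 foot y 11.2 F loc [  1.9 -19.9   2.9] T [-5.78 -0.55] 11.0
```

apply_moves --motion '[[[0, 0, -0.1], [0, 0, 0]], [[0, 0, -0.1], [0, 0, 0]], [[0, 0, -0.08], [0, 0, 0]], [[0, 0, 0], [0, 0, 0]]]'

```text
clock: 11.05
ee_pos: [522.8, 23.9, 195.2]
orientation: [-0.057, 0.998, 0.008, 0.004]
ft_force: [4.4, -19.1, 3.1]
opening: 10.7
```

apply_moves --motion '[[[0, 0, -0.04], [0, 0, 0]], [[0, 0, -0.04], [0, 0, 0]], [[0, 0, 0], [0, 0, 0]]]'

```text
clock: 11.35
ee_pos: [523.7, 24.0, 193.8]
orientation: [-0.057, 0.998, 0.008, 0.005]
ft_force: [2.3, -18.9, 15.7]
opening: 10.9
```

```bash
python3 -c "
from st import *"
```

```text
t 11.35 tcp [523.7  24.  193.8] yaw 6.56 lean(foot fwd) 0.83
gate local x 2.1 y 9.2 foot z 90.8 foot y 11.1 F loc [ -0.  -19.   15.7] T [-5.76  0.78] 10.9
```

apply_moves --motion '[[[0, 0, -0.04], [0, 0, 0]], [[0, 0, -0.02], [0, 0, 0]], [[0, 0, 0], [0, 0, 0]]]'

```text
clock: 11.65
ee_pos: [524.3, 24.4, 193.4]
orientation: [-0.057, 0.998, 0.008, 0.006]
ft_force: [-3.0, -19.8, 28.8]
opening: 10.8
```

```bash
python3 -c "
from st import *"; python3 - <<'E'
from h import *
w=grab_frame("wrist");s=grab_frame("side");cv2.imwrite("pics/w6full.png",w);cv2.imwrite("pics/s6full.png",s)
cv2.imwrite("pics/w6.png",np.hstack([cv2.resize(w[90:260,250:420],(400,400),interpolation=cv2.INTER_CUBIC),cv2.resize(s[150:240,255:345],(400,400),interpolation=cv2.INTER_CUBIC)]))
E
```

```text
t 11.65 tcp [524.3  24.4 193.4] yaw 6.58 lean(foot fwd) 0.83
gate local x 2.8 y 9.4 foot z 90.4 foot y 11.4 F loc [ -5.3 -19.3  28.8] T [-5.24  1.48] 10.8
```

View pics/w6.png

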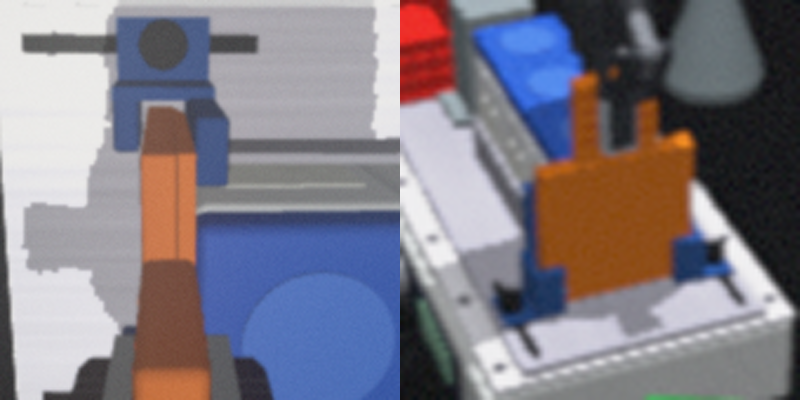

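The gate is home: foot down inside the channel behind the lips, and the z force is stiff at 0.4 mm above the floor. Next I'll ease the hand back so the spring seats it against the lips, then release.

apply_moves --motion '[[[0, -0.03, 0.02], [-0.007, 0, 0]], [[0.003, -0.03, 0.01], [-0.007, 0, 0]], [[0.003, -0.03, 0], [0, 0, 0]], [[0, 0, 0], [0, 0, 0]]]'

```text
clock: 12.15
ee_pos: [524.3, 24.2, 193.4]
orientation: [-0.058, 0.998, 0.003, 0.005]
ft_force: [0.0, -12.3, 19.2]
opening: 10.7
```

```bash
python3 -c "
from st import *"
```

```text
t 12.15 tcp [524.3  24.2 193.4] yaw 6.66 lean(foot fwd) 0.29
gate local x 2.7 y 9.3 foot z 90.4 foot y 10.3 F loc [ -1.4 -12.2  19.2] T [-3.09  0.53] 10.7
```

apply_moves --motion '[[[0.003, -0.03, 0], [-0.005, 0, 0]], [[0.003, -0.03, 0.01], [0, 0, 0]], [[0.003, -0.03, 0.01], [0, 0, 0]], [[0, 0, 0], [0, 0, 0]]]'

```text
clock: 12.55
ee_pos: [524.2, 23.9, 193.5]
orientation: [-0.059, 0.998, 0.002, 0.005]
ft_force: [1.7, -6.0, 12.2]
opening: 10.8
```

```bash
python3 -c "
from st import *"
```

```text
t 12.55 tcp [524.2  23.9 193.5] yaw 6.77 lean(foot fwd) 0.23
gate local x 2.6 y 9.0 foot z 90.5 foot y 9.9 F loc [ 1.  -6.2 12.2] T [-1.39 -0.03] 10.8
```

apply_moves --motion '[[[0, -0.03, 0.01], [0, 0, 0]], [[0, 0, 0], [0, 0, 0]], [[0, 0, 0], [0, 0, 0]], [[0, 0, 0], [0, 0, 0]]]' --grip_force 20

```text
clock: 12.95
ee_pos: [524.1, 23.8, 193.5]
orientation: [-0.059, 0.998, 0.003, 0.004]
ft_force: [2.4, -3.6, 11.4]
opening: 10.8
```

apply_moves --motion '[[[0, 0, 0], [0, 0, 0]], [[0, 0, 0], [0, 0, 0]], [[0, 0, 0], [0, 0, 0]], [[0, 0, 0], [0, 0, 0]], [[0, 0, 0], [0, 0, 0]], [[0, 0, 0], [0, 0, 0]]]' --hand 0.6

```text
clock: 13.55
ee_pos: [520.0, 24.6, 189.9]
orientation: [-0.06, 0.998, 0.004, -0.0]
ft_force: [-0.0, 0.4, -0.2]
opening: 51.0
```

apply_moves --motion '[[[0, 0, 0.2], [0, 0, 0]], [[0, 0, 0.4], [0, 0, 0]], [[0, 0, 0.8], [0, 0, 0]], [[0, 0, 0.9], [0, 0, 0]], [[0, 0, 0.9], [0, 0, 0]], [[0, 0, 0.8], [0, 0, 0]], [[0, 0, 0], [0, 0, 0]], [[0, 0, 0], [0, 0, 0]]]'

```text
clock: 14.35
ee_pos: [520.6, 24.5, 351.3]
orientation: [-0.06, 0.998, 0.003, 0.001]
ft_force: [-0.7, 0.6, -1.2]
opening: 51.3
```

```bash
python3 -c "
from st import *"; python3 - <<'E'
from h import *
w=grab_frame("wrist");s=grab_frame("side");cv2.imwrite("pics/w7full.png",w);cv2.imwrite("pics/s7full.png",s)
cv2.imwrite("pics/w7.png",np.hstack([cv2.resize(w[60:300,240:600],(450,300),interpolation=cv2.INTER_CUBIC),cv2.resize(s[140:240,250:350],(300,300),interpolation=cv2.INTER_CUBIC)]))
E
```

```text
t 14.35 tcp [520.6  24.5 351.3] yaw 6.89 lean(foot fwd) 0.38
gate local x -0.9 y 10.0 foot z 248.3 foot y 11.2 F loc [-0.7  0.6 -1.2] T [-0.03  0.01] 51.3
```

View pics/w7.png

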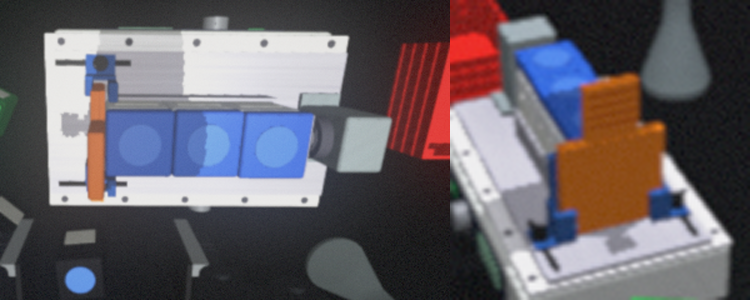

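Gate upright in its guide with three jars flush in the row, buffer rod short. A numeric check of the gate height and the row follows.

```bash
python3 - <<'E'
from st import *
cs=calibration("side");w=cv2.imread("pics/w7full.png")
# predicted tab top corners if home (z=240), gate centre local (0,8)
for n,z in(("tab",240),("shoulder",185)):
    hx=25 if n=="tab" else 48
    for sx in(-1,1):
        p=L+sx*hx*ex+8.2*ey;p=np.array([p[0],p[1],z]);print(n,sx,"wrist",np.round(proj(c,p),1),"side",np.round(proj(cs,p),1))
m=cv2.inRange(cv2.cvtColor(w,cv2.COLOR_BGR2HSV),(5,120,60),(22,255,255))
for k in cv2.findContours(m,cv2.RETR_EXTERNAL,cv2.CHAIN_APPROX_SIMPLE)[0]:
    if cv2.contourArea(k)>100:print("mask",cv2.contourArea(k),cv2.boundingRect(k),cv2.boxPoints(cv2.minAreaRect(k)).round(1).tolist())
s_=cv2.imread("pics/s7full.png");m=cv2.inRange(cv2.cvtColor(s_,cv2.COLOR_BGR2HSV),(5,120,60),(22,255,255))
for k in cv2.findContours(m,cv2.RETR_EXTERNAL,cv2.CHAIN_APPROX_NONE)[0]:
    if cv2.contourArea(k)>100 and k[:,0,0].min()<340:
        q=cv2.approxPolyDP(k,2,True)[:,0];print("side",q.tolist())
k=lambda x,y:(240+x/1.25,60+y/1.25)
for n,x,y in(("j3",140,144),("j2",208,144),("j1",277,145)):print(n,loc(*k(x,y),183))
print([np.round(proj(cs,L+sx*48*ex+2.2*ey),1).tolist() for sx in(-1,1)])
E
```

```text
t 14.45 tcp [519.5  24.4 349.2] yaw 6.88 lean(foot fwd) 0.41
gate local x -2.0 y 10.0 foot z 246.2 foot y 11.3 F loc [ 0.1 -0.4 -1.1] T [-0.04 -0.01] 51.1
tab -1 wrist [319.9 165.5] side [292.5 168.7]
tab 1 wrist [320.  220.5] side [311.  164.9]
shoulder -1 wrist [320.  132.3] side [284.7 189.1]
shoulder 1 wrist [320.  221.6] side [319.2 181.4]
mask 318.5 (171, 372, 40, 16) [[170.60000610351562, 384.70001220703125], [172.0, 370.6000061035156], [210.1999969482422, 374.3999938964844], [208.8000030517578, 388.5]]
mask 280.0 (151, 271, 39, 20) [[147.8000030517578, 276.70001220703125], [186.10000610351562, 266.8999938964844], [189.60000610351562, 280.29998779296875], [151.3000030517578, 290.20001220703125]]
mask 583.0 (310, 166, 13, 55) [[310.0, 166.0], [322.0, 166.0], [322.0, 220.0], [310.0, 220.0]]
mask 223.5 (313, 132, 11, 25) [[313.0, 132.0], [323.0, 132.0], [323.0, 156.0], [313.0, 156.0]]
side [[312, 164], [294, 169], [295, 185], [286, 188], [287, 209], [293, 210], [293, 217], [315, 211], [315, 203], [319, 201], [321, 181], [311, 181]]
j3 (np.float64(-3.5), np.float64(41.8))
j2 (np.float64(-3.5), np.float64(99.2))
j1 (np.float64(-2.6), np.float64(157.6))
[[286.8, 219.8], [319.8, 211.6]]
```

Heights match a gate that is home (tab length and position agree within about 1 mm), but the side view resolves only about 2.7 mm per pixel. I'll confirm by touching the tab top lightly with the shut fingers; it should be at z = 240.

apply_moves --motion '[[[0.09, -0.12, 0], [0, 0, 0]], [[0, 0, -0.4], [0, 0, 0]], [[0, 0, -0.6], [0, 0, 0]], [[0, 0, -0.6], [0, 0, 0]], [[0, 0, -0.4], [0, 0, 0]], [[0, 0, -0.3], [0, 0, 0]], [[0, 0, 0], [0, 0, 0]], [[0, 0, 0], [0, 0, 0]], [[0, 0, 0], [0, 0, 0]]]' --hand 0

```text
clock: 15.35
ee_pos: [524.5, 19.7, 259.0]
orientation: [-0.06, 0.998, 0.003, 0.001]
ft_force: [0.6, -0.2, 0.7]
opening: 0.1
```

apply_moves --motion '[[[0, 0, -0.06], [0, 0, 0]], [[0, 0, -0.06], [0, 0, 0]], [[0, 0, -0.04], [0, 0, 0]], [[0, 0, 0], [0, 0, 0]]]'

```text
clock: 15.75
ee_pos: [523.6, 19.7, 251.5]
orientation: [-0.06, 0.998, 0.003, -0.0]
ft_force: [0.3, -0.2, 0.2]
opening: -0.4
```

apply_moves --motion '[[[0, 0, -0.07], [0, 0, 0]], [[0, 0, -0.07], [0, 0, 0]], [[0, 0, -0.07], [0, 0, 0]], [[0, 0, 0], [0, 0, 0]]]'

```text
clock: 16.15
ee_pos: [523.4, 19.6, 242.7]
orientation: [-0.06, 0.998, 0.004, -0.0]
ft_force: [-0.1, -0.4, -0.2]
opening: 0.3
```

apply_moves --motion '[[[0, 0, -0.03], [0, 0, 0]], [[0, 0, -0.03], [0, 0, 0]], [[0, 0, 0], [0, 0, 0]]]'

```text
clock: 16.45
ee_pos: [523.7, 19.7, 240.8]
orientation: [-0.06, 0.998, 0.003, 0.0]
ft_force: [1.2, 0.0, -0.9]
opening: -0.2
```

apply_moves --motion '[[[0, 0, -0.03], [0, 0, 0]], [[0, 0, -0.03], [0, 0, 0]], [[0, 0, 0], [0, 0, 0]]]'

```text
clock: 16.75
ee_pos: [524.4, 19.8, 240.2]
orientation: [-0.06, 0.998, 0.003, 0.001]
ft_force: [-2.2, -0.1, 8.7]
opening: -0.0
```

Contact is at z = 240.2 (8.7 N), so the gate is fully home. I'll retreat, take a last check of the scene, and hand in.

apply_moves --motion '[[[0, 0, 0.2], [0, 0, 0]], [[0, 0, 0.5], [0, 0, 0]], [[0, 0, 0.9], [0, 0, 0]], [[0, 0, 0.9], [0, 0, 0]], [[0, 0, 0.5], [0, 0, 0]], [[0, 0, 0], [0, 0, 0]], [[0, 0, 0], [0, 0, 0]], [[0, 0, 0], [0, 0, 0]]]'

```text
clock: 17.55
ee_pos: [523.0, 19.6, 357.2]
orientation: [-0.06, 0.998, 0.004, -0.001]
ft_force: [-0.3, 0.6, -0.5]
opening: 0.3
```

```bash
python3 - <<'E'
from st import *
w=grab_frame("wrist");s_=grab_frame("side");cv2.imwrite("pics/s8.png",s_)
m=cv2.inRange(cv2.cvtColor(w,cv2.COLOR_BGR2HSV),(5,120,60),(22,255,255))
for k in cv2.findContours(m,cv2.RETR_EXTERNAL,cv2.CHAIN_APPROX_SIMPLE)[0]:
    x,y,a,b=cv2.boundingRect(k)
    if cv2.contourArea(k)>100 and 280<x<350:
        z=240 if b>40 else 185
        print((x,y,a,b),"local",loc(x,y+b/2,z),loc(x+a,y+b/2,z))
a=cv2.imread("pics/side0.png").astype(int);d=np.abs(a-s_).max(2)
for n,(x0,y0,x1,y1) in{"amber":(395,225,435,285),"flask":(310,132,340,175),"basket":(224,132,262,180),"divider":(295,265,325,320)}.items():print(n,round(d[y0:y1,x0:x1].mean(),1))
E
```

```text
t 17.55 tcp [523.   19.6 357.2] yaw 6.89 lean(foot fwd) 0.41
gate local x 1.0 y 4.8 foot z 254.2 foot y 6.1 F loc [-0.2  0.6 -0.5] T [-0.04 -0.05] 0.3
(318, 163, 12, 55) local (np.float64(2.3), np.float64(1.2)) (np.float64(2.3), np.float64(12.0))
(318, 131, 12, 24) local (np.float64(-33.5), np.float64(0.9)) (np.float64(-33.5), np.float64(13.4))
amber 4.0
flask 6.6
basket 4.3
divider 3.1
```

```bash
python3 -c "
from plant import ctrl
print(ctrl.job_done())"
```

```text
the job is handed in; nothing more can be done
None
```

The gate is locked into its guide behind the jars, and the job was handed in at about 17.6 s of the 51 s allowed.

**What I did:** I took the orange gate out of the stand by its tab, with the taper facing the jars. I carried it over the lips and pushed the row back until the gate met the posts. I then slid it down to the floor, eased the hand off and let go. The highest forces I read were about 19 N when pushing and 29 N when seating.

**Last checks:**
- **Gate home:** touching the tab top with the shut fingers met it at z = 240.2 mm; fully home should be 240. The contact force was 8.7 N.
- **Gate upright:** the last wrist view put the lean at about 0.5°. An earlier look suggested 1.5–2°, but the wrist had drifted 1–2 mm between the picture and the pose reading.
- **Jars and buffer:** right after release all three jars stood flush in their row with the buffer pressed in. I judged the buffer from the pictures, since there is no reading for it.
- **Height from the side camera:** that measure disagreed by about 1 pixel (roughly 2–3 mm). It is too coarse to count, and the touch settled it.
- **Rest of the scene:** the amber bottle, flask, basket and divider showed no change between the first and last side pictures beyond small pixel differences.

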